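Put the microscope parts in their nests

ROBOT

A 6-joint arm with a two-finger parallel gripper is mounted at the origin on the work surface. World frame = base frame: x ahead of the robot, y to its left, z up, the work surface at z = 0. Lengths are in mm, angles in rad, forces in N, time in s.
With the tool pointing down it reaches from about 350 to 975 mm from the base axis. Payload 7.1 kg.
Tool frame: the origin (TCP) lies midway between the tips of the shut fingers; the grasp point (between the pads) lies 19 mm behind it; z points along the fingers, y is the line along which they close (so a half turn about z gives the same grasp; the last joint's range is limited). The gripper opens to 88 mm and grips with 3 to 60 N. Pads are 20 mm wide; open, the fingers measure 115 mm over their backs; the gripper's body (75 mm by 178 mm) begins 61 mm behind the grasp point.
Start: joints at [-1.355, 0.423, 1.63, -0, 1.089, -0.019], TCP at [145.425, -607.829, 222.675] pointing down, gripper open.
Joint ranges: [-3, 3], [-0.9, 2.11], [0.09, 2.58], [-1.31, 4.45], [0.11, 2.69], [-2.54, 2.54]. Speed limits (rad/s): [2.39, 2.39, 3.01, 3.14, 3.14, 3.14].

INTERFACE

Orientations are given as a rotation vector (axis times angle).
In Python, from workcell import ctrl gives the robot as it stands. The module is installed in compiled form; this text tells all that it offers.
- The arm moves only by the tool servo_tool, never from a script. Its argument "increments" is a list of rows, each a list of 7 numbers: the shift along the world's x, y, z in cm, then the turn, a rotation vector about the world's x, y, z in degrees, then the opening, from -1 (shut) to 1 (fully open). A call has 1 to 20 rows; each row is the pose to reach, as a shift and turn from the pose commanded when the call began; what a row does not reach only later rows make up. A row lasts 1/12 s, in which the tool goes at most 41.7 mm and 7.16 degrees, less where a joint would pass 70% of its speed; a pose out of reach is approached as far as the arm can. A call with a gripper value outside its range is refused whole. The fingers move at their own pace and stop on an object; the grip force is fixed at half the most. Time passes only in rows, so rows that repeat a pose let the fingers close. It gives the time, the measured TCP pose, the force, the opening and the grip force at its end, in the units of the state.
- ctrl.get_obs(): the state, without advancing time (a new reading comes with each control period).
- ctrl.get_image(name): name is "side" or "top" or "wrist"; returns a dict with "image" (480x640x3 uint8, red, green, blue), "fx", "fy", "cx", "cy" (pixels), "extrinsics" (4x4, takes a point from camera to world coordinates); the wrist camera has in their place "tool_from_camera" (4x4, takes a point from camera to tool coordinates, whose origin is the TCP and whose axes are the flange's). Camera axes: x right, y up, looking along -z (the intrinsics and any distortion apply to the point x, -y, -z); pixel columns grow to the right and rows downward; lengths in mm; the calibration is good to about 2 mm. The wrist camera is an equidistant fisheye: a pixel r from the principal point sees the ray r / f radians off the axis. A picture is of the moment at which its call begins: read the wrist's pose just before it. There is no depth.
- ctrl.close_job(): hands the job in; it is judged then, once.
The state is a dict: "t": time; "qpos": joint angles; "qvel": joint speeds; "joint_torque": joint torques, N m; "ee_pos": TCP position; "orientation": TCP orientation; "ft_force": force on the tool from outside, world axes, zero at the start; "moment": the same for the moment, N m; "width": finger opening in mm; "grasp_force": force on a finger pad.
Only numpy, scipy, OpenCV 4.12 (cv2) and the standard library are available. Lean on these libraries where they do the work, as an engineer would, in place of code of your own. Each camera call takes 0.05 s, during which the arm holds its last target. There are 200 camera calls.

TASK

Tidy the microscope bench: put the four loose microscope parts (cube module, finned heat sink, objective, slide block) into the four grey printed nests, each in the nest cut to its own shape and size. Each must stand upright as it does now, lying flat on the floor of its nest inside the rim. These are optics, so set them down and do not drop them.

Things in the scene. Friction and masses are not known exactly. Their poses are not given: they have to be found in the camera images.
- cube: Cube module: black printed cube, 50 x 50 x 50 mm, with a round glass aperture in a steel ring on top and on each side (the plain black cubes fixed to the black baseplate at the far edge of the table are not it); about 0.1 kg, loose, standing on the table. Origin at the centre of its underside; x and y square to its sides, z up. Belongs in nest_square.
- heatsink: Heat sink: bare metal cylinder of stacked round fins with a small white LED disc on top, 56 mm diameter, 44 mm high; about 0.16 kg, loose, upright. Origin at the centre of its underside, z up along its axis; grips all round like a plain cylinder. Belongs in nest_wide.
- objective: Microscope objective: steel barrel 34 mm in diameter up to 40 mm height, then a cone to 20 mm diameter at its top, 54 mm; about 0.12 kg, loose, standing on its wide end. Origin at the centre of its underside, z up along its axis. Belongs in nest_small.
- stage: Slide block of a linear stage: black oblong block 84 (x) x 30 (y) x 40 mm (z) with a steel plate on top; about 0.18 kg, loose, lying on the table. Origin at the centre of its underside; x along its length, z up. Belongs in nest_long, either way round.
- nest_square: Square nest: open square tray for the cube module, inside 62 x 62 mm, outside 72 x 72 mm. Grey printed plastic, fixed to the table. Origin at the centre of its underside, on the table; z up. Floor 4 mm thick, rim top 10 mm above the table, rim wall 5 mm. x and y square to its walls.
- nest_wide: Wide round nest: round tray for the heat sink, inside diameter 68 mm, outside 78 mm. Grey printed plastic, fixed to the table. Origin at the centre of its underside, on the table; z up. Floor 4 mm thick, rim top 10 mm above the table, rim wall 5 mm. 
- nest_small: Small round nest: round tray for the objective, inside diameter 46 mm, outside 56 mm. Grey printed plastic, fixed to the table. Origin at the centre of its underside, on the table; z up. Floor 4 mm thick, rim top 10 mm above the table, rim wall 5 mm. 
- nest_long: Long nest: oblong tray for the slide block, inside 98 (x) x 44 (y) mm, outside 108 x 54 mm. Grey printed plastic, fixed to the table. Origin at the centre of its underside, on the table; z up. Floor 4 mm thick, rim top 10 mm above the table, rim wall 5 mm. x along its length.
There are look-alikes about, which are no part of the job. Leave any brown or orange look-alike of the heatsink alone.

How it is judged:
By the outcome, as a careful person would: the job done as asked, in the order asked, and still so for the second after the job is handed in, with the robot touching nothing.
It also fails if it takes over 112 s, if anything falls off the work surface, if the arm or the gripper's body presses on something with over 40 N, if the wrist force passes 120 N, or if a joint passes its speed limit or range.

## Working session

There is one attempt and no reset: what is moved stays moved. The work goes in short steps, Python scripts to look and compute and a tool call to move; the robot and the scene stay as the last step left them, time stands still between calls to the robot, and variables do not carry over. Pictures are saved under pics/ and viewed, at most 14 in all, crops included, and the job is handed in when it is done.

Besides the shell and the picture viewer there is one more tool, called after "Emit:" by a JSON object that holds its "name" and its "arguments". servo_tool: Moves the arm, as the interface text tells. Its arguments: {"type":"object","properties":{"increments":{"type":"array","items":{"type":"array","items":{"type":"number"}}}},"required":["increments"]}

```bash
mkdir -p pics
cat > h.py <<'E'
import numpy as np, cv2
from workcell import ctrl
def snap(n,f):
    d=ctrl.get_image(n); cv2.imwrite(f'pics/{f}.png',d['image'][:,:,::-1]); np.save(f'pics/{f}.npy',{k:v for k,v in d.items()},allow_pickle=True); return d
def px2w(f,u,v,z):
    d=np.load(f'pics/{f}.npy',allow_pickle=True).item(); E=np.array(d['extrinsics'])
    r=E[:3,:3]@np.array([(u-d['cx'])/d['fx'],-(v-d['cy'])/d['fy'],-1]); o=E[:3,3]
    return o+r*(z-o[2])/r[2]
def w2px(f,p):
    d=np.load(f'pics/{f}.npy',allow_pickle=True).item(); E=np.array(d['extrinsics'])
    c=E[:3,:3].T@(np.array(p)-E[:3,3]); return d['cx']+d['fx']*c[0]/-c[2], d['cy']-d['fy']*c[1]/-c[2]
E
python3 - <<'E'
from h import *
o=ctrl.get_obs();print({k:np.round(v,3) for k,v in o.items()})
for n in('top','side'):
    d=snap(n,n+'0');print({k:v for k,v in d.items() if k!='image'})
E
```

```text
{'t': np.float64(0.0), 'qpos': array([-1.355,  0.424,  1.631, -0.   ,  1.089, -0.019]), 'qvel': array([ 0.001, -0.   , -0.001,  0.001,  0.002,  0.   ]), 'joint_torque': array([-0.0000e+00, -5.4463e+01, -2.7367e+01,  6.4000e-02,  2.3000e-02,
       -0.0000e+00]), 'ee_pos': array([ 145.311, -607.333,  221.918]), 'orientation': array([-3.119, -0.368,  0.   ]), 'ft_force': array([-0.637, -0.443,  0.108]), 'moment': array([0.023, 0.032, 0.044]), 'grasp_force': np.float64(0.0), 'width': np.float64(87.624)}
{'fx': 561.7251005102933, 'fy': 561.7251005102933, 'cx': 310.5681600422101, 'cy': 248.72087441125922, 'extrinsics': array([[ 6.07103684e-02,  9.71551076e-01, -2.28916487e-01,
         2.42102289e+02],
       [-9.98153354e-01,  5.95592081e-02, -1.19407962e-02,
        -6.39233811e+01],
       [ 2.03299129e-03,  2.29218689e-01,  9.73372827e-01,
         1.25691258e+03],
       [ 0.00000000e+00,  0.00000000e+00,  0.00000000e+00,
         1.00000000e+00]])}
{'fx': 510.3505347525173, 'fy': 510.3505347525173, 'cx': 324.50842458635293, 'cy': 234.02167871090887, 'extrinsics': array([[-9.86284980e-01,  6.15261512e-02, -1.53155056e-01,
         3.62715185e+02],
       [-1.63641307e-01, -4.85548364e-01,  8.58757421e-01,
         8.09065696e+02],
       [-2.15281480e-02,  8.72042039e-01,  4.88957279e-01,
         5.26173552e+02],
       [ 0.00000000e+00,  0.00000000e+00,  0.00000000e+00,
         1.00000000e+00]])}
```

View pics/top0.png

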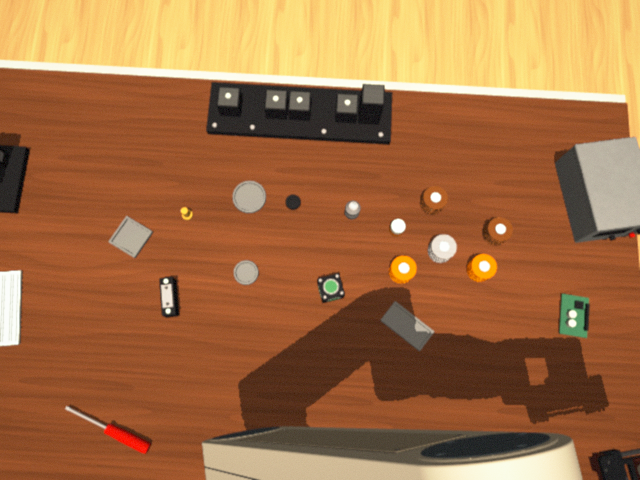

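View pics/side0.png

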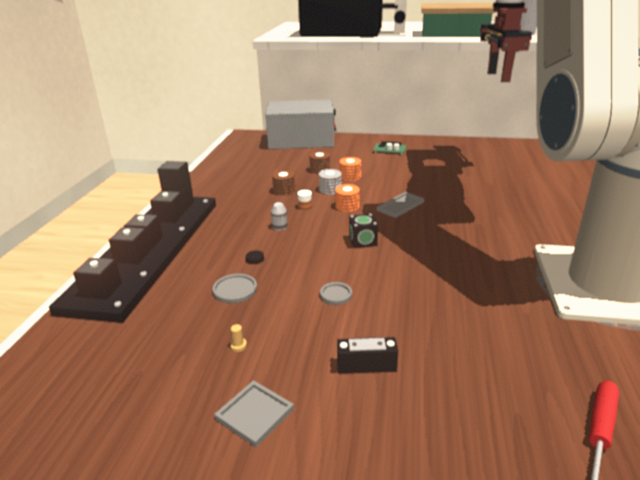

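Top view: the heat sink candidates are silver (443,248), brown (434,200) and (498,230), and orange (403,268) and (483,267). I choose the silver one. The objective candidates are the steel one (352,210), the white-capped one (398,227) and the brass one (186,213). I choose the steel barrel. The cube is at (331,287), not the black cubes on the baseplate (228..373,98), and the slide block is at (169,297). The nests are square (130,237), wide (249,197), small (246,272) and long (407,326). Next I'll check these in close crops.

Run:
```python
from h import *
im=cv2.imread('pics/top0.png')
for n,(x,y,w,h) in {'cA':(100,172,190,150),'cB':(310,180,200,175)}.items():
    c=cv2.resize(im[y:y+h,x:x+w],None,fx=4 if n=='cA' else 3.4,fy=4 if n=='cA' else 3.4,interpolation=cv2.INTER_CUBIC)
    c=cv2.convertScaleAbs(c,alpha=1.3,beta=15)
    cv2.imwrite(f'pics/{n}.png',c)
```

```text
(no output)
```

View pics/cA.png

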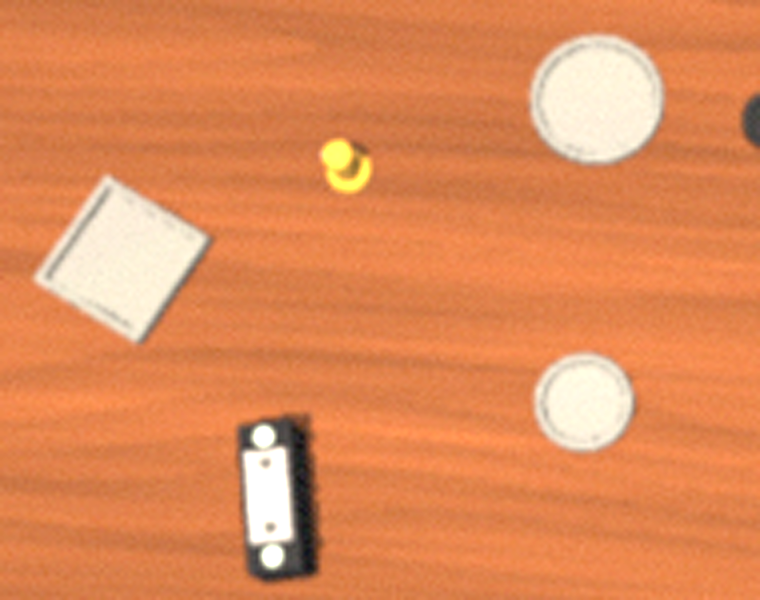

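View pics/cB.png

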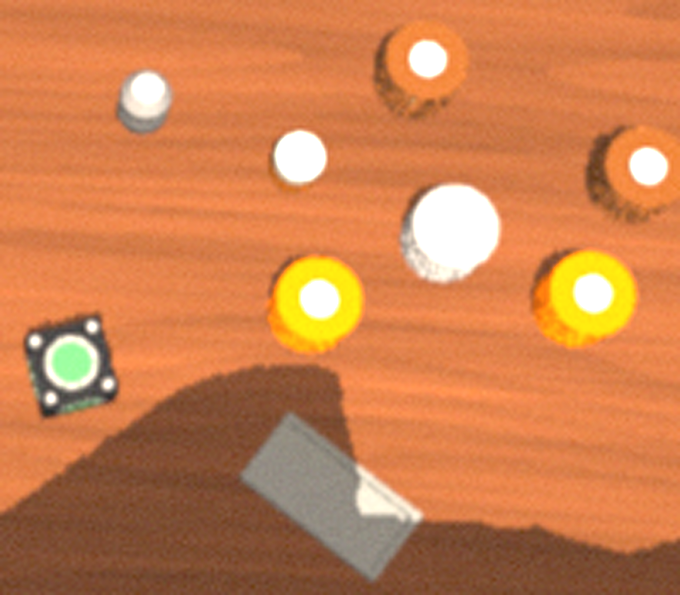

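The crops confirm the choices. In cA, the nests are square with corners (107,176),(211,238),(139,342),(36,277), wide (597,99) and small (584,402). The slide block's screws are at (263,436) and (272,556). In cB, the silver heat sink top is at (456,227), the objective tip at (148,87), the cube's screws at (35,341),(93,326),(108,384),(50,398), and the long nest's corners at (290,412),(422,518),(376,581),(241,476).

Run:
```python
from h import *
A=lambda x,y,z:px2w('top0',100+(x-1.5)/4,172+(y-1.5)/4,z)
B=lambda x,y,z:px2w('top0',310+(x-1.2)/3.4,180+(y-1.2)/3.4,z)
def rep(n,P):
    P=np.array(P)[:,:2]; e=np.roll(P,-1,0)-P
    print(n,P.mean(0).round(1),'edges',np.linalg.norm(e,axis=1).round(1),'ang',np.degrees(np.arctan2(e[:,1],e[:,0])).round(1))
rep('sq',[A(*p,10) for p in[(107,176),(211,238),(139,342),(36,277)]])
rep('long',[B(*p,10) for p in[(290,412),(422,518),(376,581),(241,476)]])
rep('cube',[B(*p,50) for p in[(35,341),(93,326),(108,384),(50,398)]])
rep('stage',[A(*p,40) for p in[(263,436),(272,556)]])
rep('wide d',[A(*p,10) for p in[(597-67,99),(597+67,99)]]); rep('wide v',[A(*p,10) for p in[(597,34),(597,165)]])
rep('small d',[A(*p,10) for p in[(535,402),(634,402)]]); rep('small v',[A(*p,10) for p in[(584,352),(584,452)]])
rep('hs',[B(*p,44) for p in[(411,227),(500,227)]]); rep('hsv',[B(*p,44) for p in[(456,183),(456,270)]])
rep('obj tip',[B(*p,54) for p in[(130,87),(166,87)]]);rep('obj barrel',[B(*p,40) for p in[(118,97),(172,97)]]);
rep('obj base',[B(*p,0) for p in[(118,112),(170,112)]])
```

```text
sq [539.8 365.1] edges [72.6 71.4 72.4 70.1] ang [-117.2  152.4   61.8  -27.4]
long [ 374.2 -272.5] edges [108.2  51.2 108.5  53.6] ang [-126.2  145.3   55.1  -35. ]
cube [445.2 -97.8] edges [38.5 38.7 38.1 38. ] ang [ -71.8 -162.8  107.1   17.8]
stage [404.3 258.4] edges [66.5 66.5] ang [-168.9   11.1]
wide d [651.7 102.5] edges [78.1 78.1] ang [-86.5  93.5]
wide v [651.7 102.5] edges [80.2 80.2] ang [-175.1    4.9]
small d [472.2  94.1] edges [55.9 55.9] ang [-86.5  93.5]
small v [472.3  94.4] edges [57.4 57.4] ang [-175.    5.]
hs [ 550.7 -343.8] edges [58.2 58.2] ang [-86.5  93.5]
hsv [ 551.2 -344.1] edges [58.6 58.6] ang [-179.6    0.4]
obj tip [ 630.8 -138.4] edges [23.7 23.7] ang [-86.5  93.5]
obj barrel [ 628.2 -137.6] edges [36. 36.] ang [-86.5  93.5]
obj base [ 630.1 -139.8] edges [35.7 35.7] ang [-86.5  93.5]
```

Emit:
{"name": "servo_tool", "arguments": {"increments": [[30, 51, -9.3, 0, 0, 4, 1], [30, 51, -9.3, 0, 0, 4, 1], [30, 51, -9.3, 0, 0, 4, 1], [30, 51, -9.3, 0, 0, 4, 1], [30, 51, -9.3, 0, 0, 4, 1], [30, 51, -9.3, 0, 0, 4, 1], [30, 51, -9.3, 0, 0, 4, 1], [30, 51, -9.3, 0, 0, 4, 1], [30, 51, -9.3, 0, 0, 4, 1], [30, 51, -9.3, 0, 0, 4, 1], [30, 51, -9.3, 0, 0, 4, 1], [30, 51, -9.3, 0, 0, 4, 1], [30, 51, -9.3, 0, 0, 4, 1], [30, 51, -9.3, 0, 0, 4, 1], [30, 51, -9.3, 0, 0, 4, 1], [30, 51, -9.3, 0, 0, 4, 1], [30, 51, -9.3, 0, 0, 4, 1], [30, 51, -9.3, 0, 0, 4, 1]]}}

```text
t: 1.6
ee_pos: [444.9, -98.3, 129.6]
orientation: [-3.105, -0.477, 0.001]
ft_force: [0.0, 0.6, -0.1]
width: 87.8
grasp_force: 0.0
```

```bash
cat >> h.py <<'E'
from scipy.spatial.transform import Rotation as Ro
def wsnap(f):
    o=ctrl.get_obs(); d=snap('wrist',f); T=np.eye(4); T[:3,:3]=Ro.from_rotvec(o['orientation']).as_matrix(); T[:3,3]=o['ee_pos']
    d['E']=T@np.array(d['tool_from_camera']); np.save(f'pics/{f}.npy',d,allow_pickle=True); return o,d
def wp(f,u,v,z):
    d=np.load(f'pics/{f}.npy',allow_pickle=True).item();E=d['E']
    a=np.array([(u-d['cx'])/d['fx'],(v-d['cy'])/d['fy']]);r=np.linalg.norm(a);s=np.sin(r)/r
    q=E[:3,:3]@np.array([a[0]*s,-a[1]*s,-np.cos(r)]);o=E[:3,3];return o+q*(z-o[2])/q[2]
def wpr(f,p):
    d=np.load(f'pics/{f}.npy',allow_pickle=True).item();E=d['E'];c=E[:3,:3].T@(np.array(p)-E[:3,3]);c=c*[1,-1,-1]
    r=np.hypot(c[0],c[1]);t=np.arctan2(r,c[2]);return d['cx']+d['fx']*t*c[0]/r,d['cy']+d['fy']*t*c[1]/r
def yaw(o): y=Ro.from_rotvec(o['orientation']).as_matrix()[:,1];return np.degrees(np.arctan2(y[1],y[0]))
E
python3 - <<'E'
from h import *
o,d=wsnap('w1');print(o['ee_pos'],yaw(o),d['fx'],d['tool_from_camera'])
c=np.radians(17.7);R=np.array([[np.cos(c),-np.sin(c)],[np.sin(c),np.cos(c)]])
im=cv2.imread('pics/w1.png')
for s in[(-25,-25),(-25,25),(25,25),(25,-25)]:
    p=R@s+[445.2,-97.8]
    for z,col in((0,(0,0,255)),(50,(0,255,255))):
        u,v=wpr('w1',[*p,z]);print(round(u),round(v));cv2.circle(im,(int(u),int(v)),3,col,-1)
cv2.imwrite('pics/w1a.png',im)
E
```

```text
[444.86402773 -98.28798198 129.60810287] -72.54554079551069 371.64829954431775 [[ 4.60289853e-04  9.70349091e-01  2.41707324e-01  6.64678191e+01]
 [ 9.99998933e-01 -7.81776866e-04  1.23416661e-03  8.95828936e-01]
 [ 1.38653364e-03  2.41706498e-01 -9.70348415e-01 -1.61094565e+02]
 [ 0.00000000e+00  0.00000000e+00  0.00000000e+00  1.00000000e+00]]
347 256
352 277
286 256
280 278
284 196
278 206
348 195
354 206
```

View pics/w1a.png

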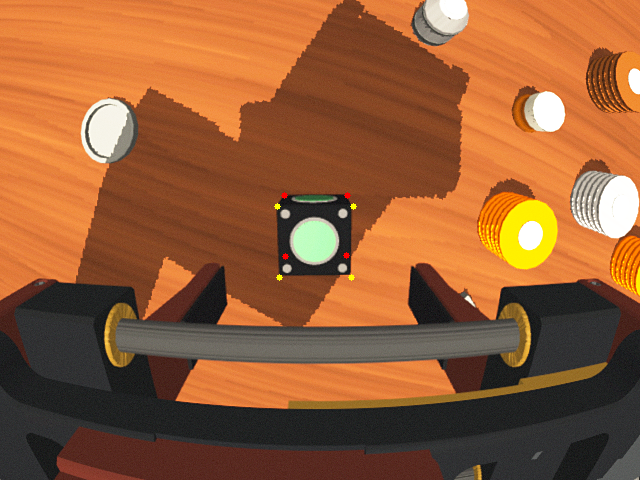

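The wrist view shows the cube's top face spanning (277,205)-(352,276), on the predicted corners. The estimate holds, so I'll grasp and lift.

Emit:
{"name": "servo_tool", "arguments": {"increments": [[0, 0, -3, 0, 0, 0, 1], [0, 0, -6, 0, 0, 0, 1], [0, 0, -9, 0, 0, 0, 1], [0, 0, -11, 0, 0, 0, 1], [0, 0, -11.9, 0, 0, 0, 1], [0, 0, -11.9, 0, 0, 0, 1], [0, 0, -11.9, 0, 0, 0, -1], [0, 0, -11.9, 0, 0, 0, -1], [0, 0, -11.9, 0, 0, 0, -1], [0, 0, -11.9, 0, 0, 0, -1], [0, 0, -11.9, 0, 0, 0, -1], [0, 0, -11.9, 0, 0, 0, -1], [0, 0, -11.9, 0, 0, 0, -1], [0, 0, -11.9, 0, 0, 0, -1], [0, 0, -11.9, 0, 0, 0, -1]]}}

```text
t: 2.9
ee_pos: [445.7, -97.8, 11.2]
orientation: [3.105, 0.477, 0.001]
ft_force: [-0.6, 0.4, 7.6]
width: 50.0
grasp_force: 30.0
```

Emit:
{"name": "servo_tool", "arguments": {"increments": [[0, 0, 2, 0, 0, 0, -1], [0, 0, 5, 0, 0, 0, -1], [0, 0, 9, 0, 0, 0, -1], [1, 4, 10, 0, 0, 4, -1], [2, 8, 10, 0, 0, 8, -1], [3, 12, 10, 0, 0, 12, -1], [4, 16, 10, 0, 0, 16, -1], [5, 20, 10, 0, 0, 20, -1], [6, 24, 10, 0, 0, 24, -1], [7, 28, 10, 0, 0, 28, -1], [7.5, 32, 10, 0, 0, 32, -1], [8, 36, 10, 0, 0, 36, -1], [8.5, 40, 10, 0, 0, 40, -1], [9, 43, 10, 0, 0, 43, -1], [9.4, 45.5, 10, 0, 0, 45, -1], [9.4, 46.3, 10, 0, 0, 45, -1], [9.4, 46.3, 10, 0, 0, 45, -1], [9.4, 46.3, 8, 0, 0, 45, -1], [9.4, 46.3, 6, 0, 0, 45, -1], [9.4, 46.3, 5, 0, 0, 45, -1]]}}

```text
t: 4.57
ee_pos: [537.9, 362.7, 58.5]
orientation: [2.687, 1.626, -0.006]
ft_force: [0.3, -0.8, -0.1]
width: 49.7
grasp_force: 30.0
```

Run:
```python
from h import *
o,d=wsnap('w2');print(o['ee_pos'],yaw(o),o['width'])
```

```text
[537.89371775 362.66734194  58.53589094] -27.643186716996134 49.70457011341949
```

View pics/w2.png

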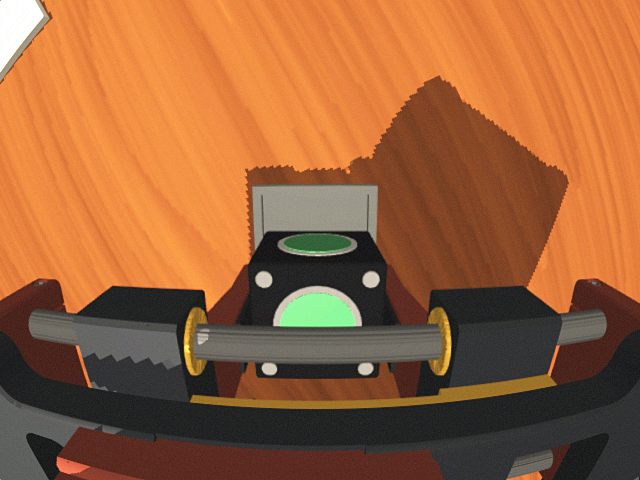

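The view shows the held cube centred over the square nest, with the nest's far corners at (253,186) and (378,185). I'll compare those with the estimate.

Run:
```python
from h import *
P=[wp('w2',253,186,10)[:2],wp('w2',378,185,10)[:2]]
m=(P[0]+P[1])/2;e=P[1]-P[0];print(P,np.linalg.norm(e),np.degrees(np.arctan2(e[1],e[0])))
n=np.array([-e[1],e[0]])/np.linalg.norm(e); print(m+36*n,m-36*n)
```

```text
[array([525.70580589, 416.17902075]), array([589.20227328, 383.61065563])] 71.36175290414663 -27.154021235669113
[573.88386503 431.92702256] [541.02421413 367.86265382]
```

Emit:
{"name": "servo_tool", "arguments": {"increments": [[0.1, 0.1, 0, 0, 0, 0, -1], [0.1, 0.1, -1, 0, 0, 0, -1], [0.1, 0.1, -2, 0, 0, 0, -1], [0.1, 0.1, -3, 0, 0, 0, -1], [0.1, 0.1, -3.6, 0, 0, 0, -1], [0.1, 0.1, -4.1, 0, 0, 0, -1], [0.1, 0.1, -4.4, 0, 0, 0, -1], [0.1, 0.1, -4.6, 0, 0, 0, -1], [0.1, 0.1, -4.6, 0, 0, 0, -1], [0.1, 0.1, -4.6, 0, 0, 0, -1]]}}

```text
t: 5.45
ee_pos: [540.3, 366.2, 15.3]
orientation: [2.686, 1.629, -0.0]
ft_force: [-2.9, -2.4, 5.1]
width: 49.8
grasp_force: 30.0
```

Emit:
{"name": "servo_tool", "arguments": {"increments": [[0, 0, 0, 0, 0, 0, 1], [0, 0, 0, 0, 0, 0, 1], [0, 0, 0, 0, 0, 0, 1], [0, 0, 0, 0, 0, 0, 1], [0, 0, 0, 0, 0, 0, 1], [0, 0, 0, 0, 0, 0, 1], [0, 0, 2, 0, 0, 0, 1], [0, 0, 5, 0, 0, 0, 1], [0, 0, 9, 0, 0, 0, 1], [0, 0, 12, 0, 0, 0, 1]]}}

```text
t: 6.28
ee_pos: [540.6, 366.3, 136.7]
orientation: [-2.686, -1.629, -0.001]
ft_force: [1.1, 0.3, -0.3]
width: 88.0
grasp_force: 0.0
```

Emit:
{"name": "servo_tool", "arguments": {"increments": [[1.1, -71, 0, 0, 0, 27.6, 1], [1.1, -71, 0, 0, 0, 27.6, 1], [1.1, -71, 0, 0, 0, 27.6, 1], [1.1, -71, 0, 0, 0, 27.6, 1], [1.1, -71, 0, 0, 0, 27.6, 1], [1.1, -71, 0, 0, 0, 27.6, 1], [1.1, -71, 0, 0, 0, 27.6, 1], [1.1, -71, 0, 0, 0, 27.6, 1], [1.1, -71, 0, 0, 0, 27.6, 1], [1.1, -71, 0, 0, 0, 27.6, 1], [1.1, -71, 0, 0, 0, 27.6, 1], [1.1, -71, 0, 0, 0, 27.6, 1], [1.1, -71, 0, 0, 0, 27.6, 1], [1.1, -71, 0, 0, 0, 27.6, 1], [1.1, -71, 0, 0, 0, 27.6, 1], [1.1, -71, 0, 0, 0, 27.6, 1], [1.1, -71, 0, 0, 0, 27.6, 1], [1.1, -71, 0, 0, 0, 27.6, 1], [1.1, -71, 0, 0, 0, 27.6, 1], [1.1, -71, 0, 0, 0, 27.6, 1]]}}

```text
t: 7.95
ee_pos: [550.9, -343.5, 134.2]
orientation: [-2.221, -2.221, -0.0]
ft_force: [-0.0, -0.2, -0.5]
width: 87.7
grasp_force: 0.0
```

Run:
```python
from h import *
o,d=wsnap('w3');print(o['ee_pos'],yaw(o),o['width'])
t=snap('top','top1')['image'][:,:,::-1]
im=cv2.imread('pics/w3.png')
for a in np.arange(0,6.28,.5):
    u,v=wpr('w3',[551+28*np.cos(a),-344+28*np.sin(a),44]);cv2.circle(im,(int(u),int(v)),2,(0,0,255),-1)
c=cv2.resize(t[190:290,90:190],(480,480),interpolation=cv2.INTER_CUBIC)
out=np.hstack([im,c]);cv2.imwrite('pics/m3.png',cv2.resize(out,(800,343)))
```

```text
[ 550.91926776 -343.45626422  134.24927519] -0.004619790029821198 87.71637765854578
```

View pics/m3.png

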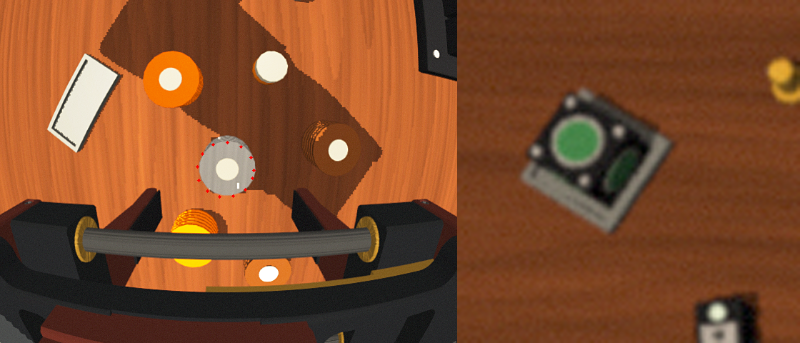

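The wrist view shows the silver heat sink at (227,166) within the predicted circle. The top crop shows the cube seated inside the square nest. Grasping the heat sink.

Emit:
{"name": "servo_tool", "arguments": {"increments": [[0, 0, -3, 0, 0, 0, 1], [0, 0, -6, 0, 0, 0, 1], [0, 0, -9, 0, 0, 0, 1], [0, 0, -11, 0, 0, 0, 1], [0, 0, -12.2, 0, 0, 0, 1], [0, 0, -12.4, 0, 0, 0, 1], [0, 0, -12.4, 0, 0, 0, -1], [0, 0, -12.4, 0, 0, 0, -1], [0, 0, -12.4, 0, 0, 0, -1], [0, 0, -12.4, 0, 0, 0, -1], [0, 0, -12.4, 0, 0, 0, -1], [0, 0, -12.4, 0, 0, 0, -1], [0, 0, -12.4, 0, 0, 0, -1], [0, 0, -12.4, 0, 0, 0, -1], [0, 0, -10, 0, 0, 0, -1], [0, 0, -6, 0, 0, 0, -1], [0, 0, -2, 0, 0, 0, -1]]}}

```text
t: 9.47
ee_pos: [550.0, -343.0, 114.2]
orientation: [-2.218, -2.219, 0.001]
ft_force: [0.2, -0.9, -1.4]
width: 55.4
grasp_force: 30.0
```

Emit:
{"name": "servo_tool", "arguments": {"increments": [[1, 4, 0, 0, 0, 0, -1], [2, 8, 0, 0, 0, 0, -1], [3, 12, 0, 0, 0, 0, -1], [4, 16, 0, 0, 0, 0, -1], [5, 20, 0, 0, 0, 0, -1], [6, 24, 0, 0, 0, 0, -1], [7, 28, 0, 0, 0, 0, -1], [8, 32, 0, 0, 0, 0, -1], [8.5, 36, 0, 0, 0, 0, -1], [9, 40, 0, 0, 0, 0, -1], [9.5, 42.5, 0, 0, 0, 0, -1], [10, 44.2, 0, 0, 0, 0, -1], [10, 44.6, 0, 0, 0, 0, -1], [10, 44.6, -2, 0, 0, 0, -1], [10, 44.6, -4, 0, 0, 0, -1], [10, 44.6, -5, 0, 0, 0, -1], [10, 44.6, -5, 0, 0, 0, -1], [10, 44.6, -5, 0, 0, 0, -1]]}}

```text
t: 10.97
ee_pos: [651.1, 101.1, 64.2]
orientation: [-2.221, -2.221, 0.002]
ft_force: [0.6, -0.7, -1.0]
width: 55.6
grasp_force: 30.0
```

Run:
```python
from h import *
o,d=wsnap('w4');print(o['ee_pos'],yaw(o),o['width'])
im=cv2.imread('pics/w4.png')
for a in np.arange(0,6.28,.2):
    u,v=wpr('w4',[651.7+39*np.cos(a),102.5+39*np.sin(a),10]);cv2.circle(im,(int(u),int(v)),1,(0,0,255),-1)
cv2.imwrite('pics/m4.png',im[120:420,120:520])
```

```text
[651.05796955 101.06027153  64.21559146] -0.015321136192155657 55.64744640171565
```

View pics/m4.png

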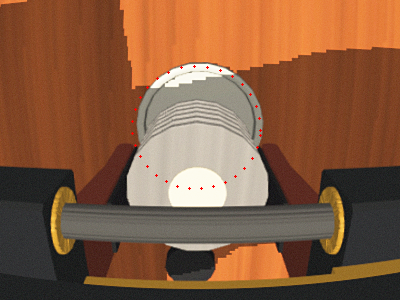

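The picture shows the nest rim about 3 px beyond the predicted circle in +y, roughly 2 mm. I'll shift y by +1 mm and lower.

Emit:
{"name": "servo_tool", "arguments": {"increments": [[0, 0.1, 0, 0, 0, 0, -1], [0, 0.1, -1, 0, 0, 0, -1], [0, 0.1, -2, 0, 0, 0, -1], [0, 0.1, -3, 0, 0, 0, -1], [0, 0.1, -4, 0, 0, 0, -1], [0, 0.1, -4.5, 0, 0, 0, -1], [0, 0.1, -4.8, 0, 0, 0, -1], [0, 0.1, -5, 0, 0, 0, -1], [0, 0.1, -5, 0, 0, 0, -1], [0, 0.1, -5, 0, 0, 0, -1]]}}

```text
t: 11.85
ee_pos: [650.2, 103.1, 15.7]
orientation: [-2.219, -2.222, 0.003]
ft_force: [-8.3, -1.7, 12.6]
width: 55.7
grasp_force: 30.0
```

Emit:
{"name": "servo_tool", "arguments": {"increments": [[0, 0, 0, 0, 0, 0, 1], [0, 0, 0, 0, 0, 0, 1], [0, 0, 0, 0, 0, 0, 1], [0, 0, 0, 0, 0, 0, 1], [0, 0, 0, 0, 0, 0, 1], [0, 0, 0, 0, 0, 0, 1], [0, 0, 3, 0, 0, 0, 1], [0, 0, 7, 0, 0, 0, 1], [0, 0, 11, 0, 0, 0, 1], [0, 0, 12, 0, 0, 0, 1], [-2.1, -24.2, 12, 0, 0, 0, 1], [-2.1, -24.2, 12, 0, 0, 0, 1], [-2.1, -24.2, 12, 0, 0, 0, 1], [-2.1, -24.2, 12, 0, 0, 0, 1], [-2.1, -24.2, 12, 0, 0, 0, 1], [-2.1, -24.2, 12, 0, 0, 0, 1], [-2.1, -24.2, 12, 0, 0, 0, 1], [-2.1, -24.2, 12, 0, 0, 0, 1], [-2.1, -24.2, 12, 0, 0, 0, 1]]}}

```text
t: 13.43
ee_pos: [630.2, -138.5, 134.3]
orientation: [-2.221, -2.221, 0.0]
ft_force: [-0.0, -0.1, -0.3]
width: 87.8
grasp_force: 0.0
```

Run:
```python
from h import *
o,d=wsnap('w5');print(o['ee_pos'],yaw(o),o['width'])
t=snap('top','top2')['image'][:,:,::-1]
im=cv2.imread('pics/w5.png')
for r,z in((10,54),(17,40)):
  for a in np.arange(0,6.28,.3):
    u,v=wpr('w5',[630+r*np.cos(a),-138.5+r*np.sin(a),z]);cv2.circle(im,(int(u),int(v)),1,(0,0,255),-1)
c=cv2.resize(t[150:250,200:300],(400,400),interpolation=cv2.INTER_CUBIC)
cv2.imwrite('pics/m5.png',np.hstack([cv2.resize(im[120:320,220:420],(400,400)),c]))
```

```text
[ 630.21574647 -138.47919159  134.27269502] 0.012386401004691242 87.784733769158
```

View pics/m5.png

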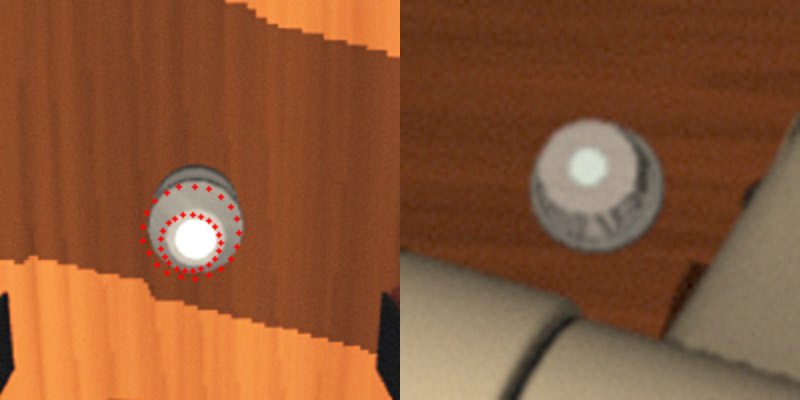

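The objective sits about 3 px off the prediction in +y, at (196,223) in the left crop. The right crop shows the heat sink inside the wide nest. Grasping the objective.

Emit:
{"name": "servo_tool", "arguments": {"increments": [[0, 0.15, -3, 0, 0, 0, 1], [0, 0.15, -6, 0, 0, 0, 1], [0, 0.15, -9, 0, 0, 0, 1], [0, 0.15, -11, 0, 0, 0, 1], [0, 0.15, -12.2, 0, 0, 0, 1], [0, 0.15, -12.4, 0, 0, 0, 1], [0, 0.15, -12.4, 0, 0, 0, -1], [0, 0.15, -12.4, 0, 0, 0, -1], [0, 0.15, -12.4, 0, 0, 0, -1], [0, 0.15, -12.4, 0, 0, 0, -1], [0, 0.15, -12.4, 0, 0, 0, -1], [0, 0.15, -12.4, 0, 0, 0, -1], [0, 0.15, -12.4, 0, 0, 0, -1], [0, 0.15, -12.4, 0, 0, 0, -1], [0, 0.15, -12.4, 0, 0, 0, -1], [0, 0.15, -12.4, 0, 0, 0, -1], [0, 0.15, -10, 0, 0, 0, -1], [0, 0.15, -6, 0, 0, 0, -1], [0, 0.15, -2, 0, 0, 0, -1]]}}

```text
t: 15.12
ee_pos: [628.9, -137.0, 114.0]
orientation: [-2.218, -2.22, 0.004]
ft_force: [1.3, -0.3, -0.3]
width: 33.5
grasp_force: 30.0
```

Emit:
{"name": "servo_tool", "arguments": {"increments": [[-2, 3, 0, 0, 0, 0, -1], [-4, 6, 0, 0, 0, 0, -1], [-6, 9, 0, 0, 0, 0, -1], [-8, 12, 0, 0, 0, 0, -1], [-10, 15, 0, 0, 0, 0, -1], [-12, 18, 0, 0, 0, 0, -1], [-14, 21, 0, 0, 0, 0, -1], [-15.5, 23, 0, 0, 0, 0, -1], [-15.8, 23.3, 0, 0, 0, 0, -1], [-15.8, 23.3, -2, 0, 0, 0, -1], [-15.8, 23.3, -4, 0, 0, 0, -1], [-15.8, 23.3, -5, 0, 0, 0, -1], [-15.8, 23.3, -5, 0, 0, 0, -1], [-15.8, 23.3, -5, 0, 0, 0, -1]]}}

```text
t: 16.28
ee_pos: [472.4, 95.2, 64.3]
orientation: [-2.221, -2.221, 0.002]
ft_force: [0.5, -0.9, -0.2]
width: 33.2
grasp_force: 30.0
```

Run:
```python
from h import *
o,d=wsnap('w6');print(o['ee_pos'],yaw(o),o['width'])
im=cv2.imread('pics/w6.png')
for a in np.arange(0,6.28,.2):
    u,v=wpr('w6',[472.2+28*np.cos(a),94.2+28*np.sin(a),10]);cv2.circle(im,(int(u),int(v)),1,(0,0,255),-1)
cv2.imwrite('pics/m6.png',im[120:420,120:520])
```

```text
[472.43571548  95.2006086   64.34950969] 0.01862353303371143 33.16557791006753
```

View pics/m6.png

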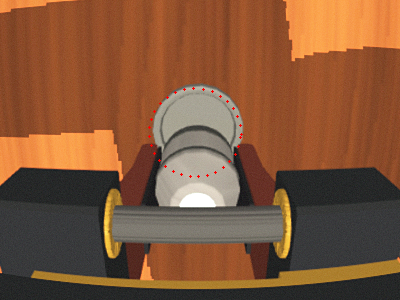

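The nest rim sits about 3 px up and 1 px right of the prediction. The commanded pose already covers that, so I'll lower.

Emit:
{"name": "servo_tool", "arguments": {"increments": [[0, 0, -1, 0, 0, 0, -1], [0, 0, -2, 0, 0, 0, -1], [0, 0, -3, 0, 0, 0, -1], [0, 0, -4, 0, 0, 0, -1], [0, 0, -4.5, 0, 0, 0, -1], [0, 0, -4.8, 0, 0, 0, -1], [0, 0, -5, 0, 0, 0, -1], [0, 0, -5, 0, 0, 0, -1], [0, 0, -5, 0, 0, 0, -1]]}}

```text
t: 17.08
ee_pos: [472.5, 95.7, 14.8]
orientation: [2.22, 2.222, 0.0]
ft_force: [-0.2, 0.2, -0.7]
width: 33.1
grasp_force: 30.0
```

Emit:
{"name": "servo_tool", "arguments": {"increments": [[0, 0, -0.03, 0, 0, 0, -1], [0, 0, -0.06, 0, 0, 0, -1], [0, 0, -0.06, 0, 0, 0, -1], [0, 0, -0.06, 0, 0, 0, -1]]}}

```text
t: 17.42
ee_pos: [472.5, 95.7, 14.7]
orientation: [2.22, 2.222, 0.0]
ft_force: [-2.7, -0.6, 8.9]
width: 33.1
grasp_force: 30.0
```

Emit:
{"name": "servo_tool", "arguments": {"increments": [[0, 0, 0, 0, 0, 0, 1], [0, 0, 0, 0, 0, 0, 1], [0, 0, 0, 0, 0, 0, 1], [0, 0, 0, 0, 0, 0, 1], [0, 0, 0, 0, 0, 0, 1], [0, 0, 0, 0, 0, 0, 1], [0, 0, 3, 0, 0, 0, 1], [0, 0, 7, 0, 0, 0, 1], [0, 0, 11, 0, 0, 0, 1], [0, 0, 12, 0, 0, 0, 1]]}}

```text
t: 18.25
ee_pos: [475.2, 96.2, 138.9]
orientation: [2.217, 2.22, 0.009]
ft_force: [0.5, -0.3, 0.2]
width: 87.6
grasp_force: 0.0
```

Emit:
{"name": "servo_tool", "arguments": {"increments": [[-6.8, 16.3, 0, 0, 0, -79, 1], [-6.8, 16.3, 0, 0, 0, -79, 1], [-6.8, 16.3, 0, 0, 0, -79, 1], [-6.8, 16.3, 0, 0, 0, -79, 1], [-6.8, 16.3, 0, 0, 0, -79, 1], [-6.8, 16.3, 0, 0, 0, -79, 1], [-6.8, 16.3, 0, 0, 0, -79, 1], [-6.8, 16.3, 0, 0, 0, -79, 1], [-6.8, 16.3, 0, 0, 0, -79, 1], [-6.8, 16.3, 0, 0, 0, -79, 1], [-6.8, 16.3, 0, 0, 0, -79, 1], [-6.8, 16.3, 0, 0, 0, -79, 1], [-6.8, 16.3, 0, 0, 0, -79, 1], [-6.8, 16.3, 0, 0, 0, -79, 1], [-6.8, 16.3, 0, 0, 0, -79, 1]]}}

```text
t: 19.5
ee_pos: [404.3, 258.6, 133.9]
orientation: [3.126, 0.306, -0.0]
ft_force: [0.8, 0.4, 0.9]
width: 87.9
grasp_force: 0.0
```

Run:
```python
from h import *
o,d=wsnap('w7');print(o['ee_pos'],yaw(o),o['width'],o['qpos'])
t=snap('top','top3')['image'][:,:,::-1]
im=cv2.imread('pics/w7.png')
c=np.radians(11.1);R=np.array([[np.cos(c),-np.sin(c)],[np.sin(c),np.cos(c)]])
for s in[(-42,-15),(-42,15),(42,15),(42,-15)]:
    u,v=wpr('w7',[*(R@s+[404.3,258.4]),40]);print(u,v);cv2.circle(im,(int(u),int(v)),2,(0,0,255),-1)
c=cv2.resize(t[220:320,200:300],(400,400),interpolation=cv2.INTER_CUBIC)
cv2.imwrite('pics/m7.png',np.hstack([cv2.resize(im[120:320,220:420],(400,400)),c]))
```

```text
[404.29056017 258.59329036 133.86051606] -78.80632991318969 87.85755112835407 [5.44234848e-01 3.48696875e-01 2.00899387e+00 2.62476020e-05
 7.84243857e-01 1.91964621e+00]
336.7843270744536 292.97451527945
296.4218230406163 292.87277736727674
294.99724319880477 179.0912503772648
338.63888003644337 179.18343750755616
```

View pics/m7.png

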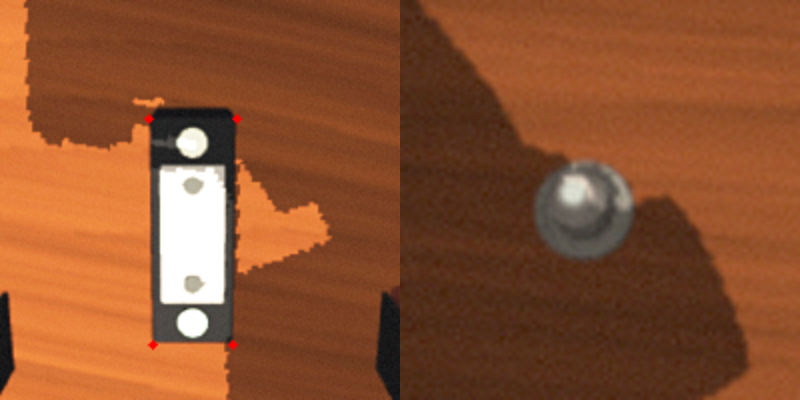

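The slide block fits the predicted outline, spanning (150,110)-(236,343) in the crop. The objective is centred in its nest. Grasping the block and carrying it over.

Emit:
{"name": "servo_tool", "arguments": {"increments": [[0.1, 0, -3, 0, 0, 0, 1], [0.1, 0, -6, 0, 0, 0, 1], [0.1, 0, -9, 0, 0, 0, 1], [0.1, 0, -11, 0, 0, 0, 1], [0.1, 0, -12.1, 0, 0, 0, 1], [0.1, 0, -12.3, 0, 0, 0, 1], [0.1, 0, -12.3, 0, 0, 0, -1], [0.1, 0, -12.3, 0, 0, 0, -1], [0.1, 0, -12.3, 0, 0, 0, -1], [0.1, 0, -12.3, 0, 0, 0, -1], [0.1, 0, -12.3, 0, 0, 0, -1], [0.1, 0, -12.3, 0, 0, 0, -1], [0.1, 0, -12.3, 0, 0, 0, -1], [0.1, 0, -12.3, 0, 0, 0, -1], [0.1, 0, -12.3, 0, 0, 0, -1], [0.1, 0, -12.3, 0, 0, 0, -1], [0.1, 0, -10, 0, 0, 0, -1], [0.1, 0, -6, 0, 0, 0, -1], [0.1, 0, -2, 0, 0, 0, -1]]}}

```text
t: 21.18
ee_pos: [403.9, 257.7, 113.9]
orientation: [3.125, 0.302, -0.007]
ft_force: [0.8, 0.5, -2.2]
width: 29.4
grasp_force: 30.0
```

Emit:
{"name": "servo_tool", "arguments": {"increments": [[1, -4, 0, 0, 0, 3, -1], [2, -8, 0, 0, 0, 6, -1], [3, -12, 0, 0, 0, 9, -1], [4, -16, 0, 0, 0, 12, -1], [4.5, -20, 0, 0, 0, 16, -1], [4.5, -24, 0, 0, 0, 20, -1], [4.5, -28, 0, 0, 0, 24, -1], [4, -32, 0, 0, 0, 28, -1], [3, -36, 0, 0, 0, 32, -1], [2, -40, 0, 0, 0, 36, -1], [0, -44, 0, 0, 0, 40, -1], [-1.5, -47.5, 0, 0, 0, 43.8, -1], [-2.5, -50.5, 0, 0, 0, 43.8, -1], [-3.1, -52.5, 0, 0, 0, 43.8, -1], [-3.1, -53, 0, 0, 0, 43.8, -1], [-3.1, -53, -2, 0, 0, 43.8, -1], [-3.1, -53, -4, 0, 0, 43.8, -1], [-3.1, -53, -5, 0, 0, 43.8, -1], [-3.1, -53, -5, 0, 0, 43.8, -1], [-3.1, -53, -5, 0, 0, 43.8, -1]]}}

```text
t: 22.85
ee_pos: [374.2, -270.5, 63.7]
orientation: [-2.786, -1.447, 0.001]
ft_force: [-0.1, 0.5, -2.2]
width: 29.6
grasp_force: 30.0
```

Run:
```python
from h import *
o,d=wsnap('w8');print(o['ee_pos'],yaw(o),o['width'])
im=cv2.imread('pics/w8.png')
c=np.radians(54.8);R=np.array([[np.cos(c),-np.sin(c)],[np.sin(c),np.cos(c)]])
for s in[(-54,-27),(-54,27),(54,27),(54,-27)]:
    u,v=wpr('w8',[*(R@s+[374.2,-272.5]),10]);print(u,v);cv2.circle(im,(int(u),int(v)),2,(0,0,255),-1)
cv2.imwrite('pics/m8.png',cv2.resize(im[100:400,170:470],(600,600)))
```

```text
[ 374.22850386 -270.45832025   63.69427343] -35.10587403715649 29.587345315855124
358.24090042877697 334.7444247716315
276.21713253997336 334.45311283670634
271.00400920378905 167.18785723664442
364.276738741097 167.41990305885864
```

View pics/m8.png

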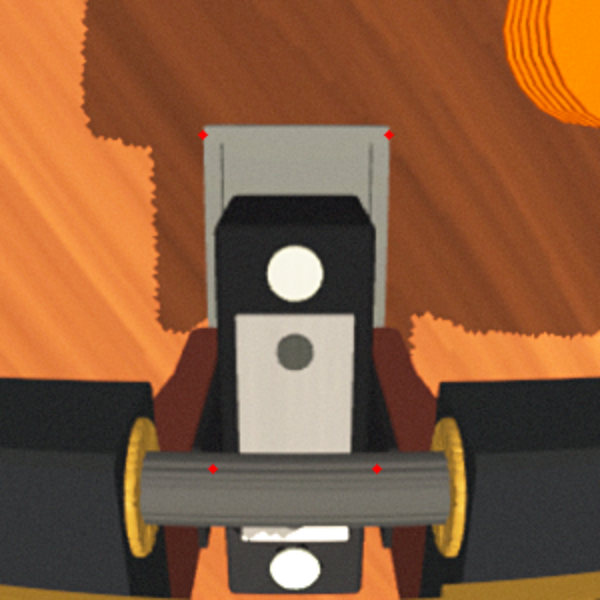

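The nest's far corners are at (205,127) and (390,127) in the crop, about 2 mm past the prediction along its length. The block is aligned, so I'll lower.

Emit:
{"name": "servo_tool", "arguments": {"increments": [[0.05, 0, -1, 0, 0, 0, -1], [0.05, 0, -2, 0, 0, 0, -1], [0.05, 0, -3, 0, 0, 0, -1], [0.05, 0, -4, 0, 0, 0, -1], [0.05, 0, -4.4, 0, 0, 0, -1], [0.05, 0, -4.7, 0, 0, 0, -1], [0.05, 0, -4.9, 0, 0, 0, -1], [0.05, 0, -4.95, 0, 0, 0, -1], [0.05, 0, -4.95, 0, 0, 0, -1], [0.05, 0, -4.95, 0, 0, 0, -1]]}}

```text
t: 23.73
ee_pos: [374.5, -271.0, 15.1]
orientation: [-2.788, -1.447, 0.001]
ft_force: [-2.9, 2.8, 8.2]
width: 29.5
grasp_force: 30.0
```

Contact at the floor height. I'll release, retreat and check everything.

Emit:
{"name": "servo_tool", "arguments": {"increments": [[0, 0, 0, 0, 0, 0, 1], [0, 0, 0, 0, 0, 0, 1], [0, 0, 0, 0, 0, 0, 1], [0, 0, 0, 0, 0, 0, 1], [0, 0, 0, 0, 0, 0, 1], [0, 0, 0, 0, 0, 0, 1], [0, 0, 3, 0, 0, 0, 1], [0, 0, 7, 0, 0, 0, 1], [0, 0, 11, 0, 0, 0, 1], [0, 0, 15, 0, 0, 0, 1], [-4, -8, 18, 0, 0, 0, 1], [-8, -16, 18, 0, 0, 0, 1], [-12, -22, 18, 0, 0, 0, 1], [-16, -28, 18, 0, 0, 0, 1], [-16, -28, 18, 0, 0, 0, 1], [-16, -28, 18, 0, 0, 0, 1], [-16, -28, 18, 0, 0, 0, 1], [-16, -28, 18, 0, 0, 0, 1]]}}

```text
t: 25.23
ee_pos: [213.0, -553.6, 194.7]
orientation: [2.789, 1.446, -0.001]
ft_force: [-0.2, 0.4, 0.0]
width: 87.7
grasp_force: 0.0
```

Run:
```python
from h import *
print(ctrl.get_obs()['t'])
t=snap('top','topF')['image'][:,:,::-1];s=snap('side','sideF')['image'][:,:,::-1]
def cr(im,f,p,k=30):
    u,v=[int(round(x)) for x in w2px(f,p)];im=im.copy()
    return cv2.resize(im[max(0,v-k):v+k,max(0,u-k):u+k],(200,200),interpolation=cv2.INTER_CUBIC)
N=[(539.8,365.1),(651.7,102.5),(472.2,94.2),(374.2,-272.5)]
cv2.imwrite('pics/F.png',cv2.convertScaleAbs(np.vstack([np.hstack([cr(i,f,(*p,25),k) for p in N]) for i,f,k in((t,'topF',32),(s,'sideF',45))]),alpha=1.3,beta=15))
```

```text
25.2333
```

View pics/F.png

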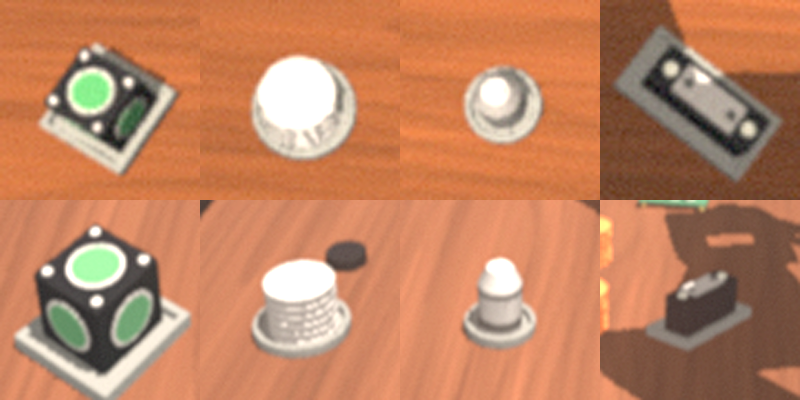

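All four look seated and level in both views. The cube's screws in the top crop are (83,56),(128,83),(97,128),(54,101). One numeric check of those before I hand in.

Run:
```python
from h import *
u,v=[int(round(x)) for x in w2px('topF',(539.8,365.1,25))]
P=np.array([px2w('topF',u-32+x/3.125,v-32+y/3.125,54) for x,y in[(83,56),(128,83),(97,128),(54,101)]])
print(P[:,:2].mean(0),np.linalg.norm(np.diff(P,axis=0),axis=1))
u,v=[int(round(x)) for x in w2px('topF',(651.7,102.5,25))]
print(px2w('topF',u-32+297/3.125-64,v-32+95/3.125,48))
```

```text
[539.16253013 363.49565818] [38.91015802 38.24854835 37.46192672]
[648.36526519 102.4140803   48.        ]
```

```bash
python3 -c "
from workcell import ctrl
print(ctrl.close_job())"
```

```text
the job is handed in; nothing more can be done
None
```

All four parts are upright in their own nests, and the job was handed in at about 25 s with the gripper clear; final pictures showed each one level inside its rim.

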